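# Extend the lens arm to its set working length

### The job

Draw the telescoping lens arm out over the steel block: press its brass spring pin flush with the square sleeve, slide the sleeve slowly outward until the pin pops out through the hole in the red strip, then pull on outward with a gentle tug of about 10 N to check that the pin holds. Do not force the sleeve against the pin (15 N is plenty), leave the small things around it where they are, and let go at the end.

Things in the scene. Friction and masses are not known exactly. Their poses are not given: they have to be found in the camera images.
- lens_stand: Fixed stand: dark steel foot 90 x 85 mm, round post (at y = -145 mm), level inner bar. Origin: on the worktop straight below the spring pin. y axis: along the arm, from the post outward to the lens; x axis: level, square to the arm; the pin looks to -x, towards the robot; z up. Bar, sleeve and pin are centred at z = 90 mm, bar and sleeve at x = 0.
- sleeve: Aluminium square tube, 28 x 28 x 150 mm, on the inner bar; slides only along the stand's y (2 N friction, stop at 76 mm), lens 72 mm across at its end. Origin: on its axis, level with the stowed hole (11.5 mm, in the 2 mm front (-x) wall; the pin is in it at the start); tube from y = -110 to +40 mm, faces at x, z = +-14 mm. A window (y = -32 to -68 mm) in the front wall shows the red index strip.
- lock_pin: Brass spring pin, 9 mm thick, round end; origin at its tip; moves only along the stand's x. Released, it is 6 mm proud of the sleeve (tip at x = -20 mm in the stand's frame). Flush (x = -14 mm) takes 4 N: pinch the sleeve front to back with a finger over the pin. Sliding the sleeve with 5 to 12 N then slips the pin under the wall (x = -12 mm), where it stays trapped unheld.
- solder_spool: Loose bystander: small spool of solder wire, 36 mm across, 20 mm high, behind the arm. Origin: centre of its underside.
- tin_grey: Loose bystander: round grey tin, 35 mm across, 21 mm high, behind the arm. Origin: centre of its underside.
- beeswax: Loose bystander: yellow cake of beeswax, 45 mm across, 20 mm high, in front of the lens. Origin: centre of its underside.
- window (a point): Centre of the long window in the sleeve's front wall (moves with it). Behind it a red strip with an 11.5 mm hole is clamped at a setting that differs each time: the sleeve must go 38 to 62 mm along +y from the start until the trapped pin meets that hole and pops out by itself (sleeve slower than 30 mm/s); it then blocks the sleeve both ways, felt as a steady rise of the pulling force.
- bench_lamp: Fixed black desk lamp to the left, an obstacle only: its head hangs at x = 0.27 to 0.40, y = 0.26 to 0.46, z = 0.12 to 0.33 m (world), and its arm rises from there to about (0.45, 0.41, 0.65) and back down to a foot at (0.74, 0.32). Coming from its left, pass over the head nearer the robot than the arm (0.43 m from the base axis, 0.43 m up).

How it is judged (in metres and radians):
On the way, in this order (a step that is already met when the one before it is completed fails the run):
1. the robot presses the pin flush while the sleeve is still at the stowed hole (x of lock_pin in the frame of lens_stand above -0.0152 m and contact force between the fingers and lock_pin above 0.5 N and y of sleeve in the frame of lens_stand below 0.004 m), for 0.05 s.
2. the sleeve slides outward with the pin trapped under its wall (x of lock_pin in the frame of lens_stand above -0.0135 m and y of sleeve in the frame of lens_stand between 0.008 and 0.035 m), for 0.1 s.
3. the pin has popped out through the strip's hole and the sleeve is tugged against it with more than 6 N (x of lock_pin in the frame of lens_stand below -0.018 m and y of sleeve in the frame of lens_stand above 0.034 m and contact force between lock_pin and sleeve above 6 N), for 0.1 s.
At the end, for the whole second after the job is handed in: The pin stands at least 4 mm proud of the sleeve through the hole of the red strip, the sleeve is 34 to 66 mm out (only the strip's hole lets the pin out there), at rest and released (x of lock_pin in the frame of lens_stand below -0.018 m and y of sleeve in the frame of lens_stand between 0.034 and 0.066 m and linear speed of sleeve below 0.01 m/s and contact force between the fingers and lens_stand below 0.1 N); the robot touches nothing.
It fails at once if the sleeve is forced against the pin with more than 18 N (contact force between lock_pin and sleeve above 18 N).
It fails at once if the solder spool is shifted by more than 15 mm (distance of solder_spool from where it was at the start of the episode above 0.015 m).
It fails at once if the grey tin is shifted by more than 15 mm (distance of tin_grey from where it was at the start of the episode above 0.015 m).
It fails at once if the beeswax is shifted by more than 15 mm (distance of beeswax from where it was at the start of the episode above 0.015 m).
It also fails if it takes over 56 s, if anything falls off the work surface, if the arm or the gripper's body presses on something with over 40 N, if the wrist force passes 120 N, or if a joint passes its speed limit or range.

### The arm

A 7-joint arm with a two-finger parallel gripper is mounted at the origin on a cart in front of the work surface, level with it; the furniture and walls round the work are solid. World frame = base frame: x ahead of the robot, y to its left, z up, the work surface at z = 0. Lengths are in m, angles in degrees, forces in N, time in s.
With the tool pointing down it reaches from about 0.425 to 1.025 m from the base axis. Payload 3.6 kg.
Tool frame: the origin (TCP) lies at the very end of the fingers, on their centre line; the grasp point (between the pads) lies 19 mm behind it; z points along the fingers, x is the direction in which the jaws open and shut, and the axes are right-handed (so a half turn about z gives the same grasp; the last joint's range is limited). The gripper opens to 85 mm and grips with 20 to 120 N. Pads are 22 mm wide; open, the fingers measure 114 mm over their backs; the gripper's body (76 mm by 85 mm) begins 54 mm behind the grasp point. The pads swing forward as they close: fully open they stand 13 mm farther back than shut.
Start: joints at [-70.617, 33.873, 2.773, 92.16, -1.908, 54.013, -1.931], TCP at [0.303, 0.658, 0.231] pointing down, gripper open.
Joint ranges: [-153.93, 153.93], [-27.13, 128.08], [-72.61, 78.16], [10.71, 143.7], [-87.88, 267.88], [4.46, 118.87], [-176.78, 176.78]. Speed limits (degrees/s): [147.25, 147.25, 180, 180, 180, 180, 180].

### API

Orientations are given as a 3x3 rotation matrix whose columns are the frame's x, y, z axes.
In Python, from station import robot gives the robot as it stands.
- The arm moves only by the shell command python3 -m creep 'ROWS' [OPENING] [FORCE]. ROWS is JSON, a list of rows, each an object of numbers: "dx", "dy", "dz": the shift along the world's x, y, z in units of 25 mm (1.0 is 25 mm); "roll": the turn about the world's z in units of 6 degrees (1.0 is 6 degrees). In form: [{"dx": .., "dy": .., "dz": .., "roll": ..}, ...]. A call has 1 to 20 rows; each row is the pose to reach, as a shift and turn from the pose commanded when the call began; what a row does not reach only later rows make up. A row lasts 1/10 s, in which the tool goes at most 50 mm and 8.59 degrees, less where a joint would pass 70% of its speed; a pose out of reach is approached as far as the arm can. A call with a gripper value outside its range is refused whole. OPENING is the opening, from -1 (shut) to 1 (fully open), so that 0 is half open, set as the call begins (- or left out, the last holds). The fingers move at their own pace and stop on an object; FORCE is the grip in N (left out, the last holds). Time passes only in rows, so rows that repeat a pose let the fingers close. It gives the time, the measured TCP pose, the force and the opening at its end, in the units of the state.
- robot.state(): the state, without advancing time (a new reading comes with each control period).
- robot.camera(name): name is "scene" or "top" or "wrist"; returns (picture, depth): 400x640x3 uint8, red, green, blue; 400x640 float32, m along the optical axis (not along the pixel's ray), 0 where there is no reading.
- robot.camera_info(name): a dict with "vfov" (degrees; the focal length in pixels is half the picture's height over the tangent of half this angle, whatever the lens; pixels are square), "cx", "cy" (the principal point, pixels), "world_from_camera" (4x4, takes a point from camera to world coordinates). Camera axes: x right, y down, z forward; pixel columns grow to the right and rows downward; lengths in m; the calibration is good to about 2 mm. A picture is of the moment at which its call begins: read the wrist's pose just before it. camera_info takes no time and is no camera call; for the wrist camera it gives the pose at the moment of the call.
- robot.hand_in(): hands the job in, once; it reports no verdict.
Trained networks look in the newest picture that a camera, given by its name, has taken for a name from the list of things; names that differ only in an ending like _2 or _b are one class to them, and where a whole thing is asked for, a point or a joint stands for the part that bears it (a point fixed in the world has none). Each returns a list of dicts, best first, with "confidence" (0 to 1); they miss things now and then, are a little off and sometimes report something else, mostly with a low value. They report only what shows in the picture. A call takes as long as a camera call.
- robot.boxes_of(camera, target): "centre" ([column, row] in pixels, amid what is visible of it).
The state is a dict: "time": time; "joint_positions": joint angles; "qvel": joint speeds; "joint_torque": joint torques, N m; "eef_pos": TCP position; "tcp_rot": TCP orientation; "wrist_force": force on the tool from outside, world axes, zero at the start; "wrist_torque": the same for the moment, N m; "opening": opening from 0.0 (shut) to 1.0 (fully open).
Only numpy, scipy, OpenCV 4.12 (cv2) and the standard library are available. Lean on these libraries where they do the work, as an engineer would, in place of code of your own. Each camera call takes 0.05 s, during which the arm holds its last target. There are 200 camera calls.

## Working session

There is one attempt and no reset: what is moved stays moved. The work goes in short steps, Python scripts to look and compute and a shell command to move; the robot and the scene stay as the last step left them, time stands still between calls to the robot, and variables do not carry over. Pictures are saved under pics/ and viewed, about 8 in all and at most 12, crops included, and the job is handed in when it is done.

```bash
mkdir -p pics; cat > h.py <<'E'
from station import robot
import numpy as np, cv2
def shot(c):
    i=robot.camera_info(c); p,d=robot.camera(c); return p,d,i
def ray(i,d,uv,z=None):
    f=200/np.tan(np.radians(i['vfov'])/2); u,v=uv
    if z is None:
        w=d[int(v)-1:int(v)+2,int(u)-1:int(u)+2]; z=np.median(w)
    T=np.array(i['world_from_camera'])
    return (T@[(u-i['cx'])/f*z,(v-i['cy'])/f*z,z,1])[:3]
E
cat > /tmp/a.py <<'E'
import sys; sys.path.insert(0,'.')
from h import *
np.set_printoptions(precision=4,suppress=True)
ims=[]
for c in ['scene','top']:
    p,d,i=shot(c); cv2.imwrite(f'pics/{c}1.png',cv2.cvtColor(p,cv2.COLOR_RGB2BGR))
    np.savez(f'{c}1.npz',p=p,d=d)
    print(c,np.array(i['world_from_camera']),i['vfov'])
    for t in ['lens_stand','sleeve','lock_pin','solder_spool','tin_grey','beeswax','window']:
        for b in robot.boxes_of(c,t)[:2]:
            print(t,np.round(b['centre'],1),round(b['confidence'],2),ray(i,d,b['centre']))
print(robot.state())
E
python3 /tmp/a.py
```

```text
scene [[ 0.843  -0.3977  0.3623  0.2156]
 [-0.5378 -0.6055  0.5867 -0.4869]
 [-0.014  -0.6894 -0.7243  0.8034]
 [ 0.      0.      0.      1.    ]] 46.98902133627917
lens_stand [348.7 280.2] 0.57 [ 0.4947 -0.0921  0.0766]
sleeve [328.3 223.7] 0.78 [0.5247 0.0257 0.1043]
sleeve [349.  280.7] 0.59 [ 0.492  -0.0969  0.0833]
solder_spool [376.4 235.2] 0.64 [0.6321 0.0018 0.0203]
tin_grey [391.  272.1] 0.84 [ 0.599  -0.0928  0.0213]
beeswax [268.  238.3] 0.6 [0.4303 0.1262 0.0174]
window [328.6 225.1] 0.82 [0.5235 0.0228 0.1036]
top [[-0.0042 -0.9964  0.0848  0.4631]
 [-1.      0.0044  0.0023  0.117 ]
 [-0.0026 -0.0848 -0.9964  1.236 ]
 [ 0.      0.      0.      1.    ]] 45.545251143824544
lens_stand [394.1 215.2] 0.84 [ 0.5153 -0.051   0.1032]
sleeve [345.9 207.3] 0.91 [0.5351 0.063  0.0953]
solder_spool [364.9 169.2] 0.63 [0.6379 0.0097 0.0197]
tin_grey [401.9 182. ] 0.43 [ 0.6042 -0.0848  0.0205]
beeswax [316.4 252. ] 0.56 [0.4265 0.1353 0.0178]
window [352.5 207.5] 0.79 [0.534  0.0477 0.1043]
{'time': 0.8, 'joint_positions': array([-70.6168,  33.8692,   2.7721,  92.1598,  -1.9071,  54.0124,
        -1.9305]), 'qvel': array([ 0.0285,  0.0332,  0.0168, -0.0759,  0.0338, -0.0758,  0.0192]), 'joint_torque': array([  0.0004, -54.8562,   1.5454, -19.8528,   0.0092,   0.0014,
         0.    ]), 'eef_pos': array([0.3034, 0.6585, 0.2314]), 'tcp_rot': array([[ 0.4184,  0.9082,  0.0001],
       [ 0.9082, -0.4184,  0.0001],
       [ 0.0001,  0.    , -1.    ]]), 'wrist_force': array([-0.1753,  0.2086, -0.0821]), 'wrist_torque': array([ 0.0466, -0.035 , -0.0108]), 'opening': 1.000555274231953}
```

```bash
python3 - <<'E'
import cv2
t=cv2.imread('pics/top1.png')[130:300,260:470]; s=cv2.imread('pics/scene1.png')[150:360,220:450]
t=cv2.resize(t,(790,640))[:,:]; s=cv2.resize(s,None,fx=3.4,fy=2.8)
cv2.imwrite('pics/t1c.png',cv2.resize(t,(740,599)));cv2.imwrite('pics/s1c.png',s)
E
```

```text
(no output)
```

View pics/t1c.png

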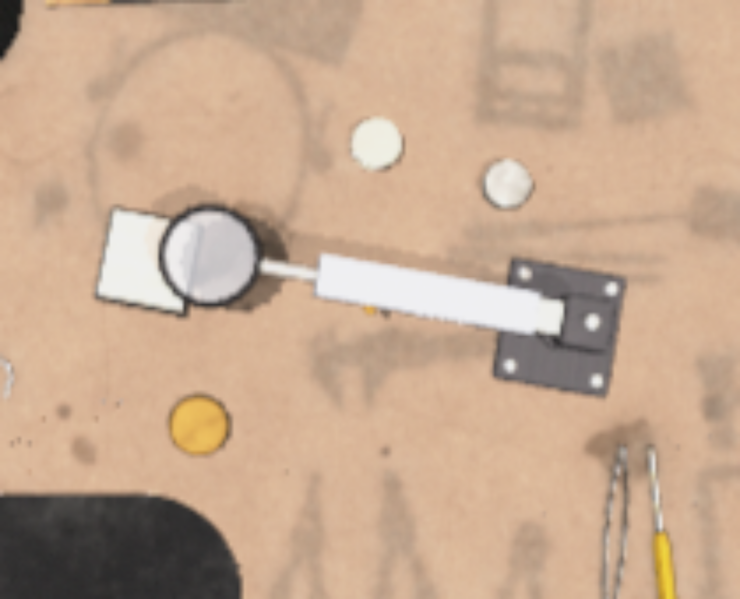

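View pics/s1c.png

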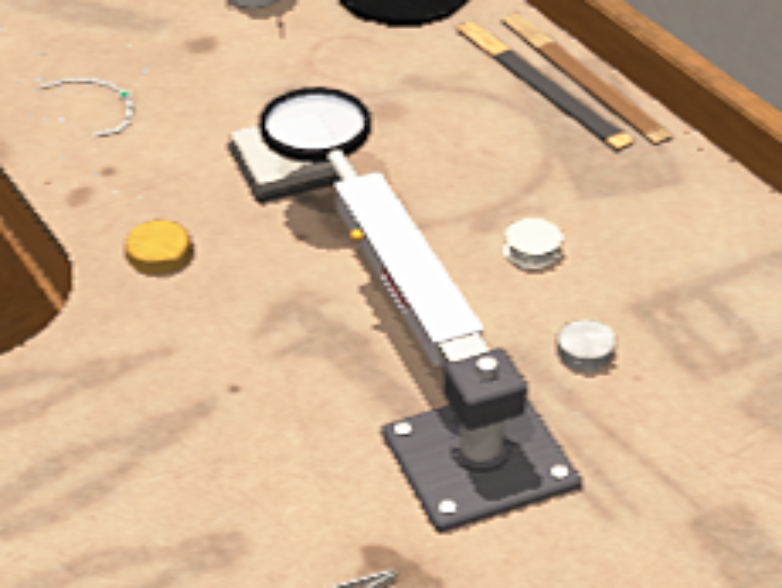

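The top crop shows the sleeve from (318,278) to (538,310), with the lens to the left over the block. The brass pin sits at about (370,309), i.e. full-picture pixel (365,218). The spool and tin are behind the arm and the beeswax is in front of the lens. Next I'll fit the sleeve axis from depth.

```bash
cat > fit.py <<'E'
from h import *
np.set_printoptions(precision=4,suppress=True)
def cloud(i,d):
    f=200/np.tan(np.radians(i['vfov'])/2); v,u=np.mgrid[0:400,0:640]
    T=np.array(i['world_from_camera'])
    P=np.stack([(u-i['cx'])/f*d,(v-i['cy'])/f*d,d],-1)
    return P@T[:3,:3].T+T[:3,3]
def fit(c,p,d,i):
    W=cloud(i,d); m=(d>0)&(abs(W[...,2]-.104)<.006)&(p.min(-1)>140)&(abs(W[...,0]-.53)<.09)&(W[...,1]<.11)&(W[...,1]>-.13)
    n,l,s,_=cv2.connectedComponentsWithStats(m.astype(np.uint8)); k=1+np.argmax(s[1:,4]); m=l==k
    Q=W[m]; (cx,cy),(w,h),a=cv2.minAreaRect(((Q[:,:2])*1000).astype(np.float32))
    vx,vy,x0,y0=cv2.fitLine(Q[:,:2].astype(np.float32),cv2.DIST_L2,0,1e-5,1e-5).ravel()
    if vy<0: vx,vy=-vx,-vy
    e=np.array([vx,vy]); s=Q[:,:2]@e
    print(c,m.sum(),'rect c',cx,cy,'size',w,h,a,'dir',e,'yaw',np.degrees(np.arctan2(-vx,vy)),'cent',x0,y0,'z',np.median(Q[:,2]),'ends',np.percentile(s,[.5,99.5]), 'mid s',np.array([x0,y0])@e)
    hsv=cv2.cvtColor(p,cv2.COLOR_RGB2HSV)
    g=(hsv[...,0]>14)&(hsv[...,0]<32)&(hsv[...,1]>150)&(hsv[...,2]>100)&(W[...,2]>.07)&(W[...,2]<.115)&(abs(W[...,0]-.51)<.06)&(abs(W[...,1]-.03)<.08)
    print('pin px',g.sum(),np.argwhere(g).mean(0)[::-1] if g.any() else '', np.median(W[g],0) if g.any() else '')
    return e
if __name__=='__main__':
    for c in ['top','scene']:
        z=np.load(c+'1.npz'); fit(c,z['p'],z['d'],robot.camera_info(c))
E
python3 fit.py
```

```text
top 811 rect c 520.1516723632812 -28.55095672607422 size 167.8802947998047 28.449382781982422 79.34638214111328 dir [0.1831 0.9831] yaw -10.548214 cent 0.520398 -0.02644706 z 0.10359638711305963 ends [-0.0155  0.1502] mid s 0.06926542
pin px 4 [364.5 217.5] [0.5106 0.0184 0.0916]
scene 999 rect c 516.934814453125 -28.826988220214844 size 172.12094116210938 28.966556549072266 79.64129638671875 dir [0.18   0.9837] yaw -10.371325 cent 0.51636297 -0.031059658 z 0.10444247936293205 ends [-0.0167  0.1478] mid s 0.06240702
pin px 11 [324.4545 233.6364] [0.509  0.0157 0.0945]
```

```bash
python3 -m creep '[{"dz":1.2},{"dz":2.8},{"dz":4.4},{"dz":6.0},{"dz":7.6},{"dz":8.8},{"dx":-0.6,"dy":-1.3,"dz":8.8},{"dx":-1.2,"dy":-2.6,"dz":8.8},{"dx":-1.8,"dy":-3.9,"dz":8.8},{"dx":-2.4,"dy":-5.2,"dz":8.8},{"dx":-3.0,"dy":-6.5,"dz":8.8},{"dx":-3.6,"dy":-7.9,"dz":8.8},{"dx":-4.2,"dy":-9.2,"dz":8.8},{"dx":-4.8,"dy":-10.5,"dz":8.8},{"dx":-4.8,"dy":-10.5,"dz":8.8}]'
```

```text
schema error: expected keys dx, dy, dz, roll
```

All four keys are required.

```bash
python3 -m creep '[{"dx":0,"dy":0,"dz":1.2,"roll":0},{"dx":0,"dy":0,"dz":2.8,"roll":0},{"dx":0,"dy":0,"dz":4.4,"roll":0},{"dx":0,"dy":0,"dz":6.0,"roll":0},{"dx":0,"dy":0,"dz":7.6,"roll":0},{"dx":0,"dy":0,"dz":8.8,"roll":0},{"dx":-0.6,"dy":-1.3,"dz":8.8,"roll":0},{"dx":-1.2,"dy":-2.6,"dz":8.8,"roll":0},{"dx":-1.8,"dy":-3.9,"dz":8.8,"roll":0},{"dx":-2.4,"dy":-5.2,"dz":8.8,"roll":0},{"dx":-3.0,"dy":-6.5,"dz":8.8,"roll":0},{"dx":-3.6,"dy":-7.9,"dz":8.8,"roll":0},{"dx":-4.2,"dy":-9.2,"dz":8.8,"roll":0},{"dx":-4.8,"dy":-10.5,"dz":8.8,"roll":0},{"dx":-4.8,"dy":-10.5,"dz":8.8,"roll":0}]'
```

```text
time: 2.3
eef_pos: [0.1819, 0.3917, 0.4515]
tcp_rot: [[0.418, 0.908, -0.001], [0.908, -0.418, -0.001], [-0.002, -0.0, -1.0]]
wrist_force: [0.5, -0.1, 0.2]
opening: 0.997
```

```bash
python3 -m creep '[{"dx":1.35,"dy":-0.7,"dz":0,"roll":-1.0},{"dx":2.63,"dy":-1.52,"dz":0,"roll":-2.1},{"dx":3.83,"dy":-2.44,"dz":0,"roll":-3.15},{"dx":4.95,"dy":-3.47,"dz":0,"roll":-4.2},{"dx":5.98,"dy":-4.59,"dz":0,"roll":-5.25},{"dx":6.9,"dy":-5.79,"dz":0,"roll":-6.3},{"dx":7.72,"dy":-7.07,"dz":0,"roll":-7.35},{"dx":8.42,"dy":-8.42,"dz":0,"roll":-8.4},{"dx":9.0,"dy":-9.82,"dz":0,"roll":-9.45},{"dx":9.46,"dy":-11.27,"dz":0,"roll":-10.5},{"dx":9.79,"dy":-12.75,"dz":0,"roll":-11.55},{"dx":9.98,"dy":-14.25,"dz":0,"roll":-12.6},{"dx":11.0,"dy":-14.8,"dz":-1.0,"roll":-12.6},{"dx":12.0,"dy":-15.1,"dz":-2.5,"roll":-12.6},{"dx":13.0,"dy":-15.1,"dz":-4.0,"roll":-12.6},{"dx":13.6,"dy":-15.1,"dz":-5.0,"roll":-12.6},{"dx":13.6,"dy":-15.1,"dz":-6.0,"roll":-12.6},{"dx":13.6,"dy":-15.1,"dz":-6.0,"roll":-12.6}]'
cat > /tmp/b.py <<'E'
import sys; sys.path.insert(0,'.')
from fit import *
print(robot.state()['eef_pos'],robot.state()['tcp_rot'])
p,d,i=shot('wrist'); cv2.imwrite('pics/w1.png',cv2.cvtColor(p,cv2.COLOR_RGB2BGR)); print(np.array(i['world_from_camera']))
np.savez('wrist1.npz',p=p,d=d)
fit('wrist',p,d,i)
for t in ['lock_pin','window','sleeve']:
    for b in robot.boxes_of('wrist',t)[:2]: print(t,b,ray(i,d,b['centre']))
E
python3 /tmp/b.py
```

```text
time: 4.1
eef_pos: [0.5218, 0.0186, 0.2981]
tcp_rot: [[0.984, -0.18, -0.007], [-0.18, -0.984, -0.002], [-0.007, 0.004, -1.0]]
wrist_force: [-0.7, 0.5, -0.5]
opening: 1.001
[0.5218 0.0186 0.2981] [[ 0.9837 -0.1795 -0.007 ]
 [-0.1796 -0.9837 -0.0024]
 [-0.0065  0.0036 -1.    ]]
[[ 0.9833 -0.1694 -0.0665  0.5389]
 [-0.1818 -0.9291 -0.3222  0.101 ]
 [-0.0072  0.3289 -0.9443  0.44  ]
 [ 0.      0.      0.      1.    ]]
wrist 1774 rect c 526.74755859375 14.278160095214844 size 79.76717376708984 27.86329460144043 79.88636779785156 dir [0.2156 0.9765] yaw -12.452012 cent 0.52705956 0.018358089 z 0.10362366559648642 ends [0.0896 0.1668] mid s 0.13157181
pin px 0  
window {'centre': [333.3, 82.4], 'confidence': 0.74} [0.5441 0.1011 0.0922]
sleeve {'centre': [333.8, 85.9], 'confidence': 0.81} [0.544  0.0977 0.0919]
```

View pics/w1.png

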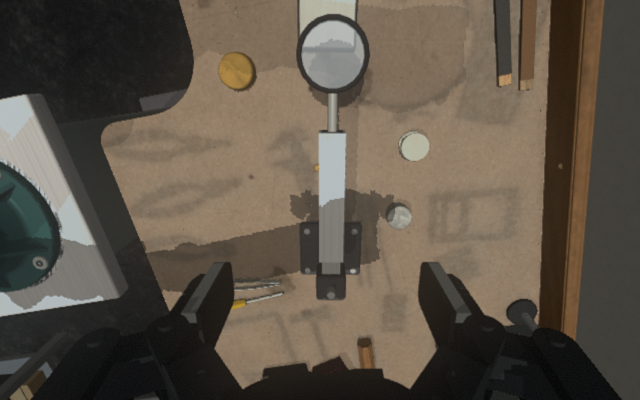

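The wrist picture shows the sleeve vertical at columns 319–345 with its outer end at row 131, so it is aligned with the tool. The pin is at (317,167), on the robot's side.

```bash
python3 - <<'E'
from fit import *
i=robot.camera_info('wrist')
z=np.load('wrist1.npz');p=z['p'];d=z['d'];W=cloud(i,d)
T=np.array(i['world_from_camera']);f=200/np.tan(np.radians(i['vfov'])/2)
def at(u,v,h):
    r=T[:3,:3]@[(u-i['cx'])/f,(v-i['cy'])/f,1]; return T[:3,3]+r*(h-T[2,3])/r[2]
g=p.astype(int)
for v in (135,145,155,180,190,200,230): print(v,' '.join(f'{a}' for a in g[v,312:352].min(-1)))
hsv=cv2.cvtColor(p,cv2.COLOR_RGB2HSV)
m=np.zeros((400,640),bool); m[155:180,310:322]=True
k=m&(hsv[...,1]>140); a=np.argwhere(k); print(a.min(0),a.max(0),a.mean(0)); 
n=np.array([.9837,-.1798]);e=np.array([.1798,.9837])
v,u=a.mean(0); q=at(u,v,.093); print('pin',q,'n,s',q[:2]@n,q[:2]@e)
q=at(332,131,.104);print('end',q,q[:2]@n,q[:2]@e)
for v in (135,160,185):
    L=at(318.5,v,.104);R=at(345.5,v,.104); print(v,L[:2]@n,R[:2]@n)
tc=robot.state()['eef_pos'];print('tcp n,s',tc[:2]@n,tc[:2]@e)
E
```

```text
135 105 105 107 106 106 108 143 179 182 181 179 177 178 182 183 178 178 181 183 183 182 183 181 182 183 182 183 182 184 182 183 184 183 178 126 95 92 94 93 94
145 107 105 107 107 104 108 142 177 183 181 181 182 182 181 182 181 180 182 181 182 182 182 182 181 182 182 181 182 181 181 181 182 182 172 118 94 94 95 95 95
155 109 108 110 110 110 110 144 178 182 181 182 181 182 181 181 181 182 182 181 181 182 181 181 181 181 182 181 182 182 182 180 183 182 153 108 94 96 98 100 99
180 93 93 96 99 100 101 124 175 180 182 181 182 181 181 181 182 182 182 181 182 181 182 182 181 181 182 181 181 181 182 183 181 161 114 95 97 99 98 97 96
190 93 97 100 101 100 99 123 173 182 181 180 181 182 180 180 181 181 181 181 180 181 181 182 180 181 181 181 180 181 180 180 182 155 94 61 65 62 62 60 62
200 63 63 63 62 62 64 100 168 180 182 181 181 180 182 180 181 178 145 124 121 123 122 121 118 117 118 117 118 118 122 121 119 93 65 59 60 60 59 60 61
230 53 52 52 52 52 50 58 108 118 118 115 112 113 118 116 119 117 117 116 115 115 118 119 118 120 119 116 116 118 117 117 103 64 47 46 45 45 46 46 55
[165 315] [170 317] [167.3333 316.1333]
pin [0.5148 0.0178 0.093 ] n,s 0.5032007994827241 0.11007531573524386
end [0.539  0.0552 0.104 ] 0.5203330322634686 0.15117042583487683
135 0.5063582316290774 0.5343459790537207
160 0.5061197738793183 0.5348148222244312
185 0.5058689525772061 0.5353079782656265
tcp n,s 0.5125677894797902 0.11240920947563428
```

```bash
python3 -m creep '[{"dx":0.12,"dy":-0.07,"dz":-1.2,"roll":0},{"dx":0.24,"dy":-0.14,"dz":-2.8,"roll":0},{"dx":0.24,"dy":-0.14,"dz":-4.4,"roll":0},{"dx":0.24,"dy":-0.14,"dz":-6.0,"roll":0},{"dx":0.24,"dy":-0.14,"dz":-7.4,"roll":0},{"dx":0.24,"dy":-0.14,"dz":-8.4,"roll":0},{"dx":0.24,"dy":-0.14,"dz":-9.0,"roll":0},{"dx":0.24,"dy":-0.14,"dz":-9.2,"roll":0},{"dx":0.24,"dy":-0.14,"dz":-9.2,"roll":0},{"dx":0.24,"dy":-0.14,"dz":-9.2,"roll":0}]'
cat > /tmp/c.py <<'E'
import sys; sys.path.insert(0,'.')
from fit import *
s=robot.state(); n=np.array([.9837,-.1798]);e=np.array([.1798,.9837])
print(s['eef_pos'],'n,s',s['eef_pos'][:2]@n,s['eef_pos'][:2]@e,s['tcp_rot'],s['wrist_force'])
p,d,i=shot('wrist'); k=sys.argv[1]; cv2.imwrite(f'pics/{k}.png',cv2.cvtColor(p,cv2.COLOR_RGB2BGR))
np.savez(k+'.npz',p=p,d=d)
T=np.array(i['world_from_camera']);f=200/np.tan(np.radians(i['vfov'])/2)
hsv=cv2.cvtColor(p,cv2.COLOR_RGB2HSV)
m=np.zeros((400,640),bool); m[60:300,240:400]=True
a=np.argwhere(m&(hsv[...,1]>150)&(hsv[...,2]>110)&(hsv[...,0]>12)&(hsv[...,0]<32))
if len(a):
    v,u=a.mean(0); r=T[:3,:3]@[(u-i['cx'])/f,(v-i['cy'])/f,1]; q=T[:3,3]+r*(.092-T[2,3])/r[2]
    print('pin',u,v,len(a),q,q[:2]@n,q[:2]@e)
E
python3 /tmp/c.py w2
```

```text
time: 5.3
eef_pos: [0.5308, 0.0151, 0.0727]
tcp_rot: [[0.984, -0.179, 0.003], [-0.179, -0.984, 0.0], [0.003, -0.001, -1.0]]
wrist_force: [0.6, -0.2, -0.2]
opening: 1.001
[0.5308 0.0151 0.0727] n,s 0.5194069770018332 0.11027952514571523 [[ 0.9838 -0.1793  0.003 ]
 [-0.1793 -0.9838  0.0004]
 [ 0.0028 -0.0009 -1.    ]] [ 0.5975 -0.2115 -0.2079]
```

View pics/w2.png

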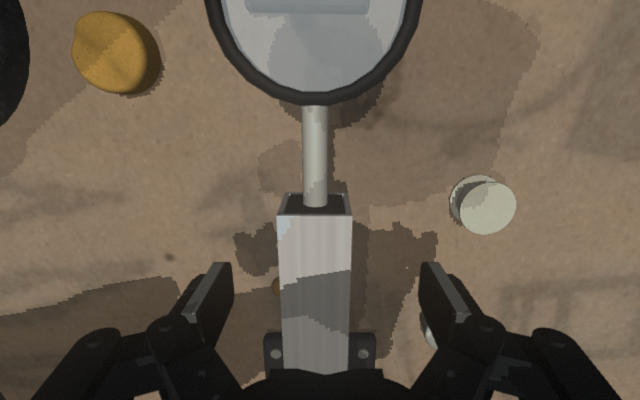

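The pin is in shadow at (276,287), and the sleeve's top edges run at columns ~280 and ~352 near row 290. Both pads straddle the sleeve with clearance.

```bash
python3 - <<'E'
from fit import *
i=robot.camera_info('wrist')
T=np.array(i['world_from_camera']);f=200/np.tan(np.radians(i['vfov'])/2); print(f,i['cx'],i['cy'])
n=np.array([.9837,-.1798]);e=np.array([.1798,.9837])
p=np.load('w2.npz')['p'].astype(int)
def at(u,v,h):
    r=T[:3,:3]@[(u-i['cx'])/f,(v-i['cy'])/f,1]; q=T[:3,3]+r*(h-T[2,3])/r[2]; return q[:2]@n,q[:2]@e
for v in (225,240,260,320): print(v,p[v,270:290].min(-1),p[v,342:362].min(-1))
hsv=cv2.cvtColor(p.astype(np.uint8),cv2.COLOR_RGB2HSV)
for v in range(276,300,2): print(v,[tuple(hsv[v,u]) [1] for u in range(266,286)])
print('end',at(314,216,.104),'pin',at(276,287,.09),'L',at(279.5,287,.104),at(351.5,287,.104))
E
```

```text
326.62111826922813 325.7127304031319 197.20826652809626
225 [ 60  61  62  83  87  89 124 167 173 173 172 173 173 174 173 173 173 172
 173 174] [163 163 161 157 157 154 155 155 156 155  94  55  52  55  55  56  53  54
  53  55]
240 [ 61  60  61  61  61  60  64 104 150 158 159 157 156 156 156 155 154 154
 155 154] [164 161 159 155 156 155 156 155 155 119  73  58  58  59  58  57  58  57
  57  57]
260 [ 60  58  59  58  58  58  56  61 103 147 157 156 155 154 156 156 155 154
 155 153] [163 159 157 155 155 155 155 157 155  95  59  55  56  57  56  57  55  57
  56  56]
320 [ 62  61  62  61  60  60  59  58  58  57  59  80 103 110 107 107 110 109
 109 107] [86 87 85 84 86 85 85 59 46 45 47 46 49 48 50 50 50 51 53 58]
276 [np.uint8(63), np.uint8(64), np.uint8(63), np.uint8(64), np.uint8(64), np.uint8(64), np.uint8(63), np.uint8(61), np.uint8(63), np.uint8(63), np.uint8(65), np.uint8(69), np.uint8(72), np.uint8(34), np.uint8(20), np.uint8(18), np.uint8(18), np.uint8(20), np.uint8(20), np.uint8(18)]
278 [np.uint8(66), np.uint8(65), np.uint8(62), np.uint8(65), np.uint8(65), np.uint8(66), np.uint8(61
[... 2658 characters left out ...]
, np.uint8(62), np.uint8(64), np.uint8(72), np.uint8(81), np.uint8(50), np.uint8(27), np.uint8(19), np.uint8(19), np.uint8(19), np.uint8(22)]
298 [np.uint8(68), np.uint8(65), np.uint8(68), np.uint8(67), np.uint8(64), np.uint8(62), np.uint8(63), np.uint8(62), np.uint8(67), np.uint8(64), np.uint8(61), np.uint8(58), np.uint8(59), np.uint8(60), np.uint8(35), np.uint8(22), np.uint8(19), np.uint8(19), np.uint8(19), np.uint8(21)]
end (np.float64(0.5158349350243064), np.float64(0.14847470184355327)) pin (np.float64(0.49788796479564845), np.float64(0.10860018437565512)) L (np.float64(0.5017479462013049), np.float64(0.11814376411323611)) (np.float64(0.530306158913531), np.float64(0.11805074776907509))
```

```bash
python3 -m creep '[{"dx":-0.15,"dy":-0.04,"dz":0,"roll":0},{"dx":-0.15,"dy":-0.04,"dz":0,"roll":0},{"dx":-0.15,"dy":-0.04,"dz":0,"roll":0}]'
python3 -m creep '[{"dx":0,"dy":0,"dz":0,"roll":0},{"dx":0,"dy":0,"dz":0,"roll":0},{"dx":0,"dy":0,"dz":0,"roll":0},{"dx":0,"dy":0,"dz":0,"roll":0},{"dx":0,"dy":0,"dz":0,"roll":0},{"dx":0,"dy":0,"dz":0,"roll":0},{"dx":0,"dy":0,"dz":0,"roll":0},{"dx":0,"dy":0,"dz":0,"roll":0},{"dx":0,"dy":0,"dz":0,"roll":0},{"dx":0,"dy":0,"dz":0,"roll":0}]' -1 30
python3 /tmp/c.py w3
```

```text
time: 5.65
eef_pos: [0.5256, 0.014, 0.0717]
tcp_rot: [[0.984, -0.18, 0.0], [-0.18, -0.984, 0.0], [0.0, -0.0, -1.0]]
wrist_force: [0.7, 0.2, -0.6]
opening: 1.002
time: 6.65
eef_pos: [0.526, 0.0139, 0.0714]
tcp_rot: [[0.984, -0.18, 0.001], [-0.18, -0.984, -0.0], [0.001, -0.0, -1.0]]
wrist_force: [1.4, 0.5, 2.9]
opening: 0.324
[0.526  0.0139 0.0714] n,s 0.5149365353063056 0.10827781421245282 [[ 0.9837 -0.1797  0.0007]
 [-0.1797 -0.9837 -0.    ]
 [ 0.0007 -0.0001 -1.    ]] [1.4233 0.4744 2.854 ]
```

View pics/w3.png

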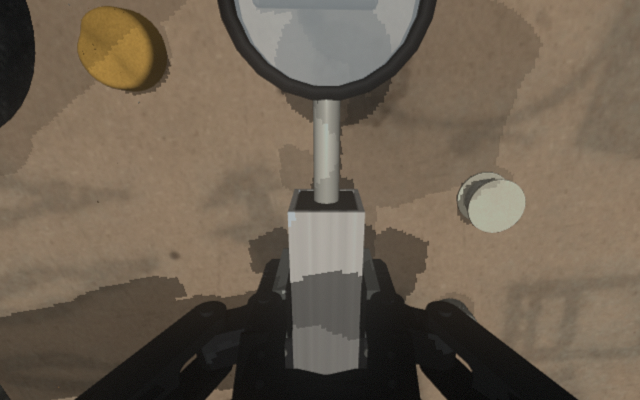

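The fingers pinch the sleeve on both sides at a 27.5 mm opening, so the pin is flush, and side forces are low. Now I'll slide out slowly.

```bash
python3 -m creep '[{"dx":0.007,"dy":0.04,"dz":0,"roll":0},{"dx":0.014,"dy":0.08,"dz":0,"roll":0},{"dx":0.022,"dy":0.12,"dz":0,"roll":0},{"dx":0.029,"dy":0.16,"dz":0,"roll":0}]'
python3 -m creep '[{"dx":0.007,"dy":0.04,"dz":0,"roll":0},{"dx":0.014,"dy":0.08,"dz":0,"roll":0},{"dx":0.022,"dy":0.12,"dz":0,"roll":0},{"dx":0.029,"dy":0.16,"dz":0,"roll":0}]'
```

```text
time: 7.1
eef_pos: [0.5265, 0.0169, 0.0714]
tcp_rot: [[0.984, -0.18, 0.001], [-0.18, -0.984, -0.001], [0.001, 0.001, -1.0]]
wrist_force: [0.6, -5.5, 4.0]
opening: 0.321
time: 7.5
eef_pos: [0.5269, 0.0188, 0.0714]
tcp_rot: [[0.983, -0.181, 0.001], [-0.181, -0.983, -0.004], [0.001, 0.003, -1.0]]
wrist_force: [-0.1, -9.1, 3.0]
opening: 0.323
```

```bash
python3 -m creep '[{"dx":0.005,"dy":0.03,"dz":0,"roll":0},{"dx":0.011,"dy":0.06,"dz":0,"roll":0}]'
python3 -m creep '[{"dx":0,"dy":0,"dz":0,"roll":0}]'; python3 /tmp/c.py w4; python3 -c "
import cv2;a=cv2.imread('pics/w3.png')[180:380,240:420];b=cv2.imread('pics/w4.png')[180:380,240:420];cv2.imwrite('pics/w34.png',cv2.resize(cv2.hconcat([a,b]),None,fx=2.2,fy=2.2))"
```

```text
time: 7.7
eef_pos: [0.5277, 0.0231, 0.0714]
tcp_rot: [[0.984, -0.18, 0.001], [-0.18, -0.984, -0.0], [0.001, 0.0, -1.0]]
wrist_force: [0.9, -3.6, 3.9]
opening: 0.321
time: 7.8
eef_pos: [0.5278, 0.0238, 0.0714]
tcp_rot: [[0.984, -0.18, 0.001], [-0.18, -0.984, 0.0], [0.001, -0.0, -1.0]]
wrist_force: [1.0, -4.0, 3.1]
opening: 0.325
[0.5278 0.0238 0.0714] n,s 0.514937065976286 0.11833295442603489 [[ 0.9837 -0.1797  0.0007]
 [-0.1797 -0.9837  0.0003]
 [ 0.0007 -0.0004 -1.    ]] [ 0.9685 -4.0499  3.1171]
```

View pics/w34.png

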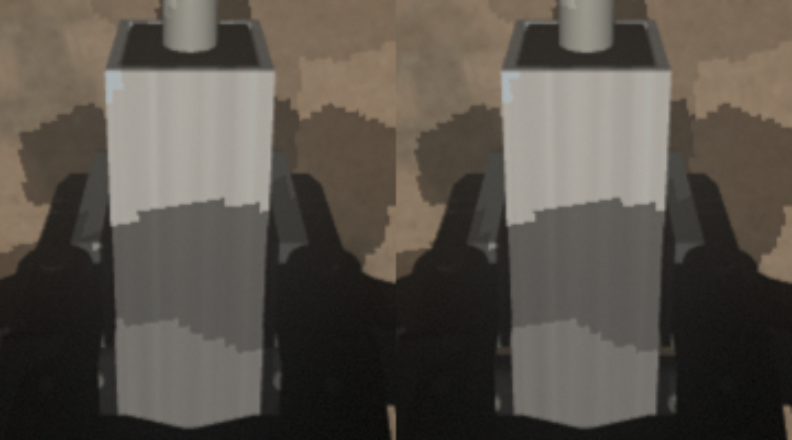

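The left and right halves match, with the sleeve end at the same row, so the grip did not slip. The force fell from 9 to 4 N with a jump, so the pin is under the wall and the sleeve is about 10 mm out. Continuing.

```bash
python3 -m creep '[{"dx":0.011,"dy":0.06,"dz":0,"roll":0},{"dx":0.022,"dy":0.12,"dz":0,"roll":0},{"dx":0.033,"dy":0.18,"dz":0,"roll":0},{"dx":0.044,"dy":0.24,"dz":0,"roll":0},{"dx":0.055,"dy":0.30,"dz":0,"roll":0},{"dx":0.066,"dy":0.36,"dz":0,"roll":0},{"dx":0.077,"dy":0.42,"dz":0,"roll":0},{"dx":0.088,"dy":0.48,"dz":0,"roll":0},{"dx":0.099,"dy":0.54,"dz":0,"roll":0},{"dx":0.11,"dy":0.60,"dz":0,"roll":0},{"dx":0.121,"dy":0.66,"dz":0,"roll":0},{"dx":0.132,"dy":0.72,"dz":0,"roll":0},{"dx":0.143,"dy":0.78,"dz":0,"roll":0},{"dx":0.154,"dy":0.84,"dz":0,"roll":0},{"dx":0.165,"dy":0.90,"dz":0,"roll":0},{"dx":0.172,"dy":0.94,"dz":0,"roll":0}]'
```

```text
time: 9.45
eef_pos: [0.5321, 0.047, 0.0714]
tcp_rot: [[0.984, -0.18, 0.001], [-0.18, -0.984, -0.0], [0.001, 0.0, -1.0]]
wrist_force: [2.2, -4.3, 5.2]
opening: 0.317
```

```bash
python3 -m creep '[{"dx":0.007,"dy":0.04,"dz":0,"roll":0},{"dx":0.014,"dy":0.08,"dz":0,"roll":0},{"dx":0.022,"dy":0.12,"dz":0,"roll":0}]'
```

```text
time: 9.75
eef_pos: [0.5327, 0.0499, 0.0714]
tcp_rot: [[0.984, -0.18, 0.001], [-0.18, -0.984, -0.0], [0.001, 0.0, -1.0]]
wrist_force: [1.5, -4.1, 5.4]
opening: 0.325
```

```bash
python3 -m creep '[{"dx":0.007,"dy":0.04,"dz":0,"roll":0},{"dx":0.014,"dy":0.08,"dz":0,"roll":0}]'
```

```text
time: 9.95
eef_pos: [0.533, 0.0519, 0.0714]
tcp_rot: [[0.984, -0.18, 0.001], [-0.18, -0.984, -0.0], [0.001, 0.0, -1.0]]
wrist_force: [2.5, -4.1, 4.9]
opening: 0.323
```

```bash
python3 -m creep '[{"dx":0.007,"dy":0.04,"dz":0,"roll":0},{"dx":0.014,"dy":0.08,"dz":0,"roll":0},{"dx":0.022,"dy":0.12,"dz":0,"roll":0}]'
```

```text
time: 10.25
eef_pos: [0.5336, 0.0552, 0.0714]
tcp_rot: [[0.984, -0.179, 0.001], [-0.179, -0.984, 0.0], [0.001, -0.0, -1.0]]
wrist_force: [2.7, -3.6, 4.9]
opening: 0.324
```

```bash
python3 -m creep '[{"dx":0.007,"dy":0.04,"dz":0,"roll":0},{"dx":0.014,"dy":0.08,"dz":0,"roll":0},{"dx":0.022,"dy":0.12,"dz":0,"roll":0}]'
```

```text
time: 10.55
eef_pos: [0.5342, 0.0582, 0.0714]
tcp_rot: [[0.984, -0.179, 0.001], [-0.179, -0.984, 0.0], [0.001, -0.0, -1.0]]
wrist_force: [3.5, -3.4, 4.7]
opening: 0.316
```

```bash
python3 -m creep '[{"dx":0.007,"dy":0.04,"dz":0,"roll":0},{"dx":0.014,"dy":0.08,"dz":0,"roll":0},{"dx":0.022,"dy":0.12,"dz":0,"roll":0}]'
```

```text
time: 10.85
eef_pos: [0.5347, 0.0611, 0.0714]
tcp_rot: [[0.984, -0.18, 0.001], [-0.18, -0.984, 0.0], [0.001, -0.0, -1.0]]
wrist_force: [2.5, -3.6, 5.7]
opening: 0.321
```

```bash
python3 -m creep '[{"dx":0.007,"dy":0.04,"dz":0,"roll":0},{"dx":0.014,"dy":0.08,"dz":0,"roll":0},{"dx":0.022,"dy":0.12,"dz":0,"roll":0}]'
```

```text
time: 11.15
eef_pos: [0.5355, 0.0654, 0.0714]
tcp_rot: [[0.984, -0.179, 0.001], [-0.179, -0.984, 0.001], [0.001, -0.002, -1.0]]
wrist_force: [3.8, -1.6, 6.7]
opening: 0.321
```

The force dropped and the arm jumped a little, so the pin may have popped out at about 52 mm. Smaller steps from here.

```bash
python3 -m creep '[{"dx":0.007,"dy":0.04,"dz":0,"roll":0},{"dx":0.011,"dy":0.06,"dz":0,"roll":0}]'
```

```text
time: 11.35
eef_pos: [0.5356, 0.0659, 0.0714]
tcp_rot: [[0.984, -0.179, 0.001], [-0.179, -0.984, 0.0], [0.001, -0.0, -1.0]]
wrist_force: [5.5, -2.2, 4.3]
opening: 0.325
```

```bash
python3 -m creep '[{"dx":0.007,"dy":0.04,"dz":0,"roll":0},{"dx":0.011,"dy":0.06,"dz":0,"roll":0}]'
```

```text
time: 11.55
eef_pos: [0.5357, 0.0664, 0.0714]
tcp_rot: [[0.984, -0.18, 0.001], [-0.18, -0.984, -0.001], [0.001, 0.001, -1.0]]
wrist_force: [4.0, -3.2, 5.4]
opening: 0.324
```

```bash
python3 -m creep '[{"dx":0.007,"dy":0.04,"dz":0,"roll":0},{"dx":0.011,"dy":0.06,"dz":0,"roll":0}]'
```

```text
time: 11.75
eef_pos: [0.536, 0.0678, 0.0714]
tcp_rot: [[0.984, -0.18, 0.001], [-0.18, -0.984, -0.001], [0.001, 0.001, -1.0]]
wrist_force: [3.6, -2.6, 4.4]
opening: 0.324
```

```bash
python3 -m creep '[{"dx":0.007,"dy":0.04,"dz":0,"roll":0},{"dx":0.011,"dy":0.06,"dz":0,"roll":0}]'
```

```text
time: 11.95
eef_pos: [0.5362, 0.0688, 0.0714]
tcp_rot: [[0.984, -0.18, 0.001], [-0.18, -0.984, -0.001], [0.001, 0.001, -1.0]]
wrist_force: [5.2, -3.2, 4.7]
opening: 0.321
```

```bash
python3 -m creep '[{"dx":0.007,"dy":0.04,"dz":0,"roll":0},{"dx":0.011,"dy":0.06,"dz":0,"roll":0}]'; python3 - <<'E'
from h import *
p,d,i=shot('scene'); b=cv2.cvtColor(p,cv2.COLOR_RGB2BGR)
cv2.imwrite('pics/s2.png',cv2.resize(b[190:270,280:380],None,fx=7,fy=7,interpolation=cv2.INTER_CUBIC))
E
```

```text
time: 12.15
eef_pos: [0.5362, 0.069, 0.0714]
tcp_rot: [[0.984, -0.18, 0.001], [-0.18, -0.984, -0.003], [0.001, 0.003, -1.0]]
wrist_force: [3.9, -7.3, 5.4]
opening: 0.319
```

View pics/s2.png

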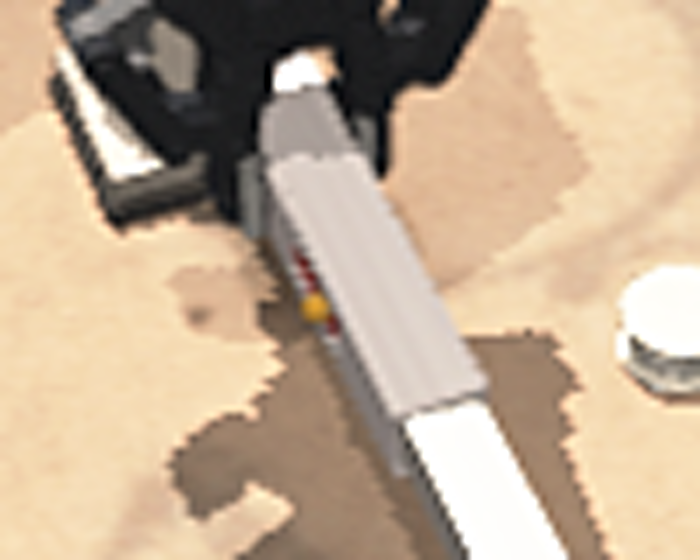

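The brass pin stands proud in the red window at crop pixel (316,307), and the force has now jumped to 7 N with no motion. It is engaged, so I'll tug to about 10–12 N.

```bash
python3 -m creep '[{"dx":0.005,"dy":0.03,"dz":0,"roll":0},{"dx":0.009,"dy":0.05,"dz":0,"roll":0},{"dx":0.009,"dy":0.05,"dz":0,"roll":0}]'
```

```text
time: 12.5
eef_pos: [0.5362, 0.0692, 0.0714]
tcp_rot: [[0.984, -0.181, 0.0], [-0.181, -0.984, -0.004], [0.001, 0.004, -1.0]]
wrist_force: [4.3, -8.0, 4.7]
opening: 0.326
```

```bash
python3 -m creep '[{"dx":0.005,"dy":0.03,"dz":0,"roll":0},{"dx":0.011,"dy":0.06,"dz":0,"roll":0},{"dx":0.011,"dy":0.06,"dz":0,"roll":0}]'
```

```text
time: 12.8
eef_pos: [0.5363, 0.0694, 0.0714]
tcp_rot: [[0.983, -0.181, 0.0], [-0.181, -0.983, -0.005], [0.001, 0.005, -1.0]]
wrist_force: [3.1, -9.9, 5.1]
opening: 0.32
```

```bash
python3 -m creep '[{"dx":0.005,"dy":0.03,"dz":0,"roll":0},{"dx":0.009,"dy":0.05,"dz":0,"roll":0},{"dx":0.009,"dy":0.05,"dz":0,"roll":0},{"dx":0.009,"dy":0.05,"dz":0,"roll":0},{"dx":0.009,"dy":0.05,"dz":0,"roll":0}]'
```

```text
time: 13.3
eef_pos: [0.5363, 0.0695, 0.0714]
tcp_rot: [[0.983, -0.182, 0.0], [-0.182, -0.983, -0.007], [0.001, 0.006, -1.0]]
wrist_force: [3.8, -12.5, 5.7]
opening: 0.326
```

```bash
python3 -m creep '[{"dx":-0.011,"dy":-0.06,"dz":0,"roll":0},{"dx":-0.022,"dy":-0.13,"dz":0,"roll":0},{"dx":-0.022,"dy":-0.13,"dz":0,"roll":0}]' && python3 -m creep '[{"dx":0,"dy":0,"dz":0,"roll":0},{"dx":0,"dy":0,"dz":0,"roll":0},{"dx":0,"dy":0,"dz":0,"roll":0},{"dx":0,"dy":0,"dz":0,"roll":0},{"dx":0,"dy":0,"dz":0,"roll":0},{"dx":0,"dy":0,"dz":0,"roll":0},{"dx":0,"dy":0,"dz":0,"roll":0},{"dx":0,"dy":0,"dz":0,"roll":0},{"dx":0,"dy":0,"dz":0,"roll":0},{"dx":0,"dy":0,"dz":0,"roll":0}]' 1
```

```text
time: 13.6
eef_pos: [0.5363, 0.0693, 0.0714]
tcp_rot: [[0.983, -0.181, 0.001], [-0.181, -0.983, -0.003], [0.001, 0.003, -1.0]]
wrist_force: [4.5, -7.0, 5.8]
opening: 0.32
time: 14.6
eef_pos: [0.5364, 0.0722, 0.0713]
tcp_rot: [[0.984, -0.18, 0.0], [-0.18, -0.984, -0.0], [0.0, 0.0, -1.0]]
wrist_force: [-0.5, 0.5, 0.3]
opening: 1.0
```

```bash
python3 -m creep '[{"dx":0,"dy":0,"dz":0.6,"roll":0},{"dx":0,"dy":0,"dz":1.6,"roll":0},{"dx":0,"dy":0,"dz":2.8,"roll":0},{"dx":0,"dy":0,"dz":4.0,"roll":0},{"dx":0,"dy":0,"dz":5.2,"roll":0},{"dx":0,"dy":0,"dz":6.0,"roll":0},{"dx":0,"dy":0,"dz":6.0,"roll":0},{"dx":0,"dy":0,"dz":6.0,"roll":0},{"dx":0,"dy":0,"dz":6.0,"roll":0}]'; python3 - <<'E'
from h import *
np.set_printoptions(precision=4,suppress=True)
p,d,i=shot('scene'); b=cv2.cvtColor(p,cv2.COLOR_RGB2BGR)
for t in ['solder_spool','tin_grey','beeswax']:
    for q in robot.boxes_of('scene',t)[:1]: print(t,ray(i,d,q['centre']))
print(robot.state()['wrist_force'])
cv2.imwrite('pics/s3.png',cv2.resize(b[170:290,240:410],None,fx=4.5,fy=4.5,interpolation=cv2.INTER_CUBIC))
E
```

```text
time: 15.5
eef_pos: [0.5354, 0.0723, 0.2202]
tcp_rot: [[0.984, -0.179, -0.002], [-0.179, -0.984, -0.0], [-0.002, 0.001, -1.0]]
wrist_force: [-1.7, 0.3, 0.4]
opening: 0.999
solder_spool [0.6263 0.0025 0.0208]
tin_grey [ 0.5945 -0.0988  0.0201]
beeswax [0.4254 0.1292 0.0173]
[ 0.0162 -0.4991 -0.1901]
```

View pics/s3.png

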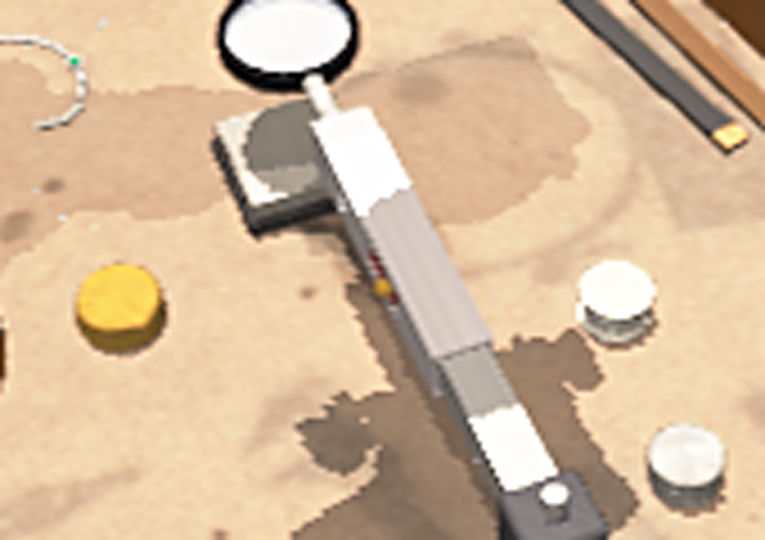

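The pin stands proud in the red window at crop pixel (383,288). The sleeve is extended and released, and the bystanders are where they were, within the detector's noise.

```bash
python3 -c "
from station import robot
print(robot.hand_in())"
```

```text
the job is handed in; nothing more can be done
None
```

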